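Roll the engine-mount bush up the loading ramp

ROBOT

A 6-joint arm with a two-finger parallel gripper is mounted at the origin on the work surface. World frame = base frame: x ahead of the robot, y to its left, z up, the work surface at z = 0. Lengths are in m, angles in rad, forces in N, time in s.
With the tool pointing down it reaches from about 0.225 to 0.875 m from the base axis. Payload 3.4 kg.
Tool frame: the origin (TCP) lies between the finger pads; the fingertips stand 25 mm ahead of it and the grasp point (between the pads) lies 6 mm ahead of it (manip.tips_ahead is the distance from the TCP to the fingertips, in m); z points along the fingers, x is the direction in which the jaws open and shut, and the axes are right-handed (so a half turn about z gives the same grasp; the last joint's range is limited). The gripper opens to 85 mm and grips with 20 to 120 N. Pads are 22 mm wide; open, the fingers measure 114 mm over their backs; the gripper's body (76 mm by 85 mm) begins 54 mm behind the grasp point. The pads swing forward as they close: fully open they stand 13 mm farther back than shut.
Start: joints at [-1.404, 0.276, 1.505, -0, 1.361, -0.121], TCP at [0.163, -0.551, 0.256] pointing down, gripper open.
Joint ranges: [-2.89, 2.89], [-0.75, 2.08], [0.22, 2.7], [-1.18, 4.32], [0.11, 2.71], [-2.7, 2.7]. Speed limits (rad/s): [2.57, 2.57, 3.14, 3.14, 3.14, 3.14].

INTERFACE

Orientations are given as a unit quaternion [w, x, y, z].
In Python, from rig import manip gives the robot as it stands. The module is installed in compiled form; this text tells all that it offers.
- The arm moves only by the tool send_rows, never from a script. Its argument "plan" is a list of rows, each an object with "linear": the shift along the tool's x, y, z in m, a list of three; "delta_rot": the turn, a rotation vector about the tool's x, y, z in degrees, a list of three; "fingers": the finger opening in m, from 0 to 0.0854. A call has 1 to 12 rows; each row shifts and turns the pose as measured when the row begins, along the tool's axes as they then stand; what a row does not reach is not made up. A row lasts 1/12 s, in which the tool goes at most 41.7 mm and 7.16 degrees, less where a joint would pass 70% of its speed; a pose out of reach is approached as far as the arm can. A call with a gripper value outside its range is refused whole. The fingers move at their own pace and stop on an object; "force" is the grip in N (left out, the last holds). Time passes only in rows, so rows that do not move let the fingers close. It gives the time, the measured TCP pose, the force and the opening at its end, in the units of the state.
- manip.get_state(): the state, without advancing time (a new reading comes with each control period).
- manip.get_image(name): name is "scene" or "top" or "wrist"; returns the picture (384x512x3 uint8, red, green, blue); there is no depth.
- manip.camera_info(name): a dict with "K" (3x3 intrinsics, pixels), "rvec" (rotation vector, rad) and "tvec" (3), from world to camera coordinates, as OpenCV has them. Camera axes: x right, y down, z forward; pixel columns grow to the right and rows downward; lengths in m; the calibration is good to about 2 mm. A picture is of the moment at which its call begins: read the wrist's pose just before it. camera_info takes no time and is no camera call; for the wrist camera it gives the pose at the moment of the call.
- manip.sign_off(): hands the job in, once; it reports no verdict.
Trained networks look in the newest picture that a camera, given by its name, has taken for a name from the list of things; names that differ only in an ending like _2 or _b are one class to them, and where a whole thing is asked for, a point or a joint stands for the part that bears it (a point fixed in the world has none). Each returns a list of dicts, best first, with "p" (0 to 1); they miss things now and then, are a little off and sometimes report something else, mostly with a low value. They report only what shows in the picture. A call takes as long as a camera call. They do not tell look-alikes from the thing itself.
- manip.find_in(thing, camera): "extent" ([left, top, right, bottom] in pixels, round what is visible of it).
- manip.masks_of(thing, camera): "pixels" (384x512 bool, what is visible of it) and "extent" ([left, top, right, bottom] in pixels, round what is visible of it).
The state is a dict: "clock": time; "qpos": joint angles; "qd": joint speeds; "effort": joint torques, N m; "position": TCP position; "ee_rot": TCP orientation; "contact_force": force on the tool from outside, world axes, zero at the start; "moment": the same for the moment, N m; "width": finger opening in m.
Only numpy, scipy, OpenCV 4.12 (cv2) and the standard library are available. Lean on these libraries where they do the work, as an engineer would, in place of code of your own. Each camera call takes 0.05 s, during which the arm holds its last target. There are 200 camera calls.

TASK

Using only your fingertips, push the plain engine-mount bush (not the stepped roller in the lane beside it) slowly up its lane of the loading ramp, over the crest at the top and home into its seat against the stop, keeping your fingertips behind it all the way so that it never runs away back down. Do not pick the bush up, and leave the stepped roller and everything else on the bench where it is.

Things in the scene. Friction and masses are not known exactly. Their poses are not given: they have to be found in the camera images.
- bush: the plain bush to push: steel cylinder of one diameter, 48 mm across, 76 mm long, black rubber and a small tube showing in its end faces; 0.25 to 0.5 kg. Origin at its centre; its y lies along its axis (level, across the lane); x and z turn as it rolls. Starts at the foot of one of the two lanes, against the foot bar; let go on the slope it rolls back. It and the deck are smooth, lightly oiled (friction about 0.3)
- idler: the stepped roller to leave alone, in the other lane: 48 mm across only over its middle 44 mm, with a thin stub shaft 18 mm across at each end, 76 mm long in all. Origin at its centre, y along the axis. It must stay within 12 mm of where it started
- ramp: fixed loading ramp, 280 mm long, 192 mm wide: two lanes with dark varnished wooden decks between aluminium rails. Origin on the bench under its middle; x level, pointing uphill, y to the left facing uphill, z up (the positions below are in this frame). Lane centre lines at y = +0.046 and -0.046; lanes 84 mm wide; rails 8 mm wide stand 14 mm above the deck
- deck: the ramp's sloping deck: origin on its surface at the foot (ramp x = -0.110, z = 0.012), on the middle line; x points up the slope (10 degrees above level), y as the ramp's, z square to the slope. The bush's centre is 24 mm above it (z = 0.024 in this frame) while it rolls on the slope
- foot (a point): middle of the top of the foot bar (ramp x = -0.116, z = 0.020), axes as the ramp's: a round bar 12 mm thick across both lanes at the foot of the slope, its top about 8 mm above the deck. A rolling part resting against it has its centre at ramp x = -0.0983, z = 0.0384
- crest (a point): middle of the crest line (ramp x = 0.050, z = 0.0402), axes as the ramp's: the slope ends here and the deck dips at 7 degrees to the upright stop face at ramp x = 0.092 (deck there at z = 0.0351, stop top at 0.070). The dip is the seat: past the crest the bush settles against the stop and stays by itself. A head block (top z = 0.066) lies behind the stop, to x = 0.158
- seat_left (a point): where the bush's centre is when it is home in the lane at ramp y = +0.046 (ramp x = 0.068, z = 0.0622); axes as the ramp's
- seat_right (a point): where the bush's centre is when it is home in the lane at ramp y = -0.046 (ramp x = 0.068, z = 0.0622); axes as the ramp's
- socket: bystander: steel wrench socket, 26 mm across, 36 mm high, standing on the head block at the top of the ramp; origin under its base
- grease_tin: bystander: small round tin, 40 mm across, 30 mm high, on the head block; origin under its base
- oil_bottle: bystander: green bottle, 64 mm across, 170 mm high, on the bench to the left; origin under its base
- wrench: bystander: wrench lying on the bench, left and near the robot
- screwdriver: bystander: screwdriver lying on the bench to the right
- piston: bystander: aluminium piston, 54 mm across, 46 mm high, on the bench to the right; origin under its base
- mug: bystander: white mug, 80 mm across, 90 mm high, on the bench to the left; origin under its base
Not all that is in view belongs to the job. What is shaped like the bush but green, purple or turquoise is not meant.

How it is judged:
By the outcome, as a careful person would: the job done as asked, in the order asked, and still so for the second after the job is handed in, with the robot touching nothing.
It also fails if it takes over 35 s, if anything falls off the work surface, if the arm or the gripper's body presses on something with over 40 N, if the wrist force passes 120 N, or if a joint passes its speed limit or range.

## Working session

There is one attempt and no reset: what is moved stays moved. The work goes in short steps, Python scripts to look and compute and a tool call to move; the robot and the scene stay as the last step left them, time stands still between calls to the robot, and variables do not carry over. Pictures are saved under pics/ and viewed, about 8 in all and at most 12, crops included, and the job is handed in when it is done.

Besides the shell and the picture viewer there is one more tool, called after "Request:" by a JSON object that holds its "op" and its "data", one argument or row to a line. send_rows: Moves the arm, as the interface text tells. Its arguments: {"type":"object","properties":{"plan":{"type":"array","items":{"type":"object","properties":{"linear":{"type":"array","items":{"type":"number"}},"delta_rot":{"type":"array","items":{"type":"number"}},"fingers":{"type":"number"}}}},"force":{"type":"number"}},"required":["plan"]}

```bash
mkdir -p pics; cat > h.py <<'E'
import numpy as np, cv2
from rig import manip
def cam(n):
    c=manip.camera_info(n); return np.array(c["K"],float),np.array(c["rvec"],float),np.array(c["tvec"],float)
def ray(n,uv):
    K,r,t=cam(n); R=cv2.Rodrigues(r)[0]
    d=R.T@np.linalg.solve(K,[uv[0],uv[1],1]); return -R.T@t,d
def onz(n,uv,z):
    o,d=ray(n,uv); return o+d*(z-o[2])/d[2]
def proj(n,P):
    K,r,t=cam(n); return cv2.projectPoints(np.array(P,float).reshape(-1,1,3),r,t,K,None)[0][:,0]
def save(n,f,crop=None,s=1):
    im=manip.get_image(n)[:,:,::-1]
    if crop: a,b,c,d=crop; im=im[b:d,a:c]
    cv2.imwrite(f,cv2.resize(im,None,fx=s,fy=s,interpolation=cv2.INTER_CUBIC))
E
python3 - <<'E'
from h import *
a=manip.get_image("scene");b=manip.get_image("top")
im=np.hstack([a,b])[:,:,::-1]
cv2.imwrite("pics/s.png",a[:,:,::-1]);cv2.imwrite("pics/t.png",b[:,:,::-1])
for c in("scene","top"):
  for t in("bush","idler","ramp","socket","grease_tin"):
    print(c,t,[(np.round(d["extent"]).tolist(),round(d["p"],2)) for d in manip.find_in(t,c)[:4]])
print(manip.get_state()); print(manip.tips_ahead)
for c in("scene","top"): print(ray(c,(256,192)))
E
```

```text
scene bush [([208.0, 199.0, 236.0, 223.0], 0.95), ([156.0, 228.0, 188.0, 253.0], 0.95), ([244.0, 155.0, 261.0, 180.0], 0.86), ([177.0, 187.0, 201.0, 212.0], 0.56)]
scene idler [([239.0, 193.0, 265.0, 212.0], 0.78)]
scene ramp [([202.0, 200.0, 308.0, 290.0], 0.68)]
scene socket []
scene grease_tin [([206.0, 201.0, 236.0, 221.0], 0.53), ([246.0, 242.0, 263.0, 260.0], 0.52)]
top bush [([292.0, 219.0, 316.0, 236.0], 0.86), ([261.0, 113.0, 278.0, 135.0], 0.69), ([263.0, 159.0, 284.0, 184.0], 0.63), ([292.0, 154.0, 319.0, 171.0], 0.56)]
top idler [([256.0, 185.0, 275.0, 209.0], 0.59)]
top ramp [([192.0, 137.0, 274.0, 213.0], 0.69), ([119.0, 146.0, 154.0, 176.0], 0.68)]
top socket []
top grease_tin [([208.0, 149.0, 218.0, 158.0], 0.52), ([146.0, 244.0, 192.0, 270.0], 0.24)]
{'clock': 0.6, 'qpos': array([-1.40399828e+00,  2.75874347e-01,  1.50490118e+00,  3.06541083e-05,
        1.36069058e+00, -1.21028797e-01]), 'qd': array([-0.00235754,  0.00010335,  0.00057123, -0.00179672, -0.00130701,
        0.00067053]), 'effort': array([-2.48525066e-03, -4.16392279e+01, -2.45984602e+01, -3.95286188e-04,
        4.22788189e-04,  6.15811103e-06]), 'position': array([ 0.16321878, -0.55138065,  0.25634218]), 'ee_rot': array([ 3.28659124e-05,  8.01206280e-01, -5.98388246e-01,  5.61072784e-05]), 'contact_force': array([-0.1510346 ,  0.17422014, -0.44235169]), 'moment': array([ 0.005512  ,  0.04592103, -0.0710008 ]), 'width': 0.08526567102608483}
0.025
(array([1.05384662, 0.65633758, 0.84948029]), array([-0.47948093, -0.57719206, -0.66166631]))
(array([0.27428684, 0.00667785, 1.62287909]), array([ 0.14550442, -0.00605399, -0.98936133]))
```

View pics/s.png

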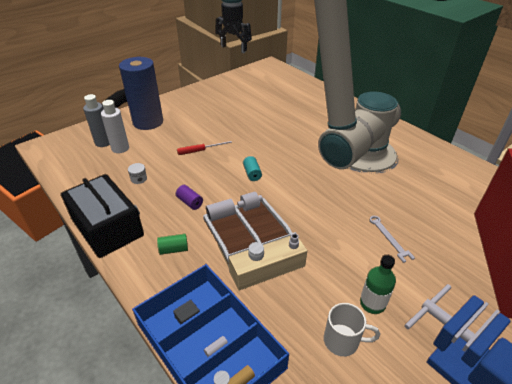

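View pics/t.png

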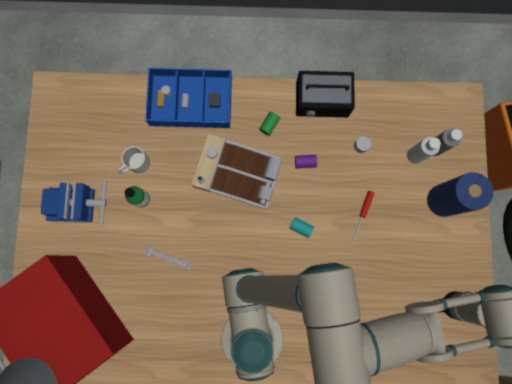

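Scene: the ramp is at about (255,240), with its foot toward (235,200). Bush candidates are the rollers on the ramp at scene (221,211) and (252,202). The look-alikes are purple (189,197), green (172,243) and turquoise (252,168), none of them meant. I'll check with one close crop.

```bash
python3 - <<'E'
from h import *
a=cv2.imread("pics/s.png")[185:290,195:315];b=cv2.imread("pics/t.png")[125:220,185:295]
f=lambda i:cv2.resize(i,(395,345),interpolation=cv2.INTER_CUBIC)
cv2.imwrite("pics/c.png",np.hstack([f(a),f(b)]))
E
```

```text
(no output)
```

View pics/c.png

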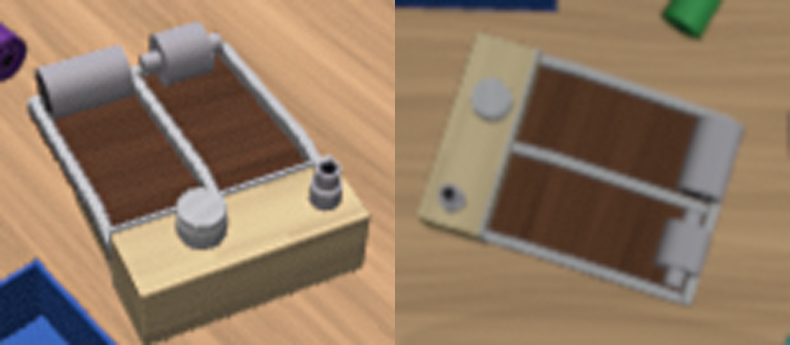

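```bash
cat > fit.py <<'E'
from h import *
from scipy.optimize import least_squares
T=[((.158,-.096,.066),(84,33)),((.158,.096,.066),(25,218)),((.092,-.096,.07),(145,52)),((.092,.096,.07),(90,240)),((-.122,-.096,.025),(348,122)),((-.122,.096,.025),(297,303))]
S=[((.092,-.096,.07),(110,233)),((.092,.096,.07),(315,158)),((.158,-.096,.066),(147,293)),((.158,.096,.066),(368,213))]
def W(p,P):
    c,s=np.cos(p[2]),np.sin(p[2]); P=np.array(P)
    return np.c_[p[0]+c*P[:,0]-s*P[:,1],p[1]+s*P[:,0]+c*P[:,1],P[:,2]]
def res(p):
    r=proj("top",W(p,[a for a,_ in T]))-np.array([[185+u/3.59,125+v/3.63] for _,(u,v) in T])
    q=proj("scene",W(p,[a for a,_ in S]))-np.array([[195+u/3.29,185+v/3.286] for _,(u,v) in S])
    return np.r_[r.ravel(),q.ravel()]
if __name__=="__main__":
    o=onz("top",(238,172),.03); s=least_squares(res,[o[0],o[1],1.3],loss="soft_l1")
    print(s.x.round(4),np.degrees(s.x[2]),np.round(s.fun.reshape(-1,2),1).tolist())
    np.save("ramp.npy",s.x); p=s.x
    print(W(p,[(-.0983,-.046,.0384),(.068,-.046,.0622),(-.0983,.046,.0384)]))
    for n in("top","scene"): print(n,proj(n,W(p,[(-.0983,-.046,.0384),(-.0983,.046,.0384)])).round(1).tolist())
E
python3 fit.py
```

```text
[0.575  0.0467 1.3125] 75.20298773237707 [[-1.1, -0.4], [-0.9, -0.1], [-0.4, -0.9], [-1.0, -1.1], [0.5, -0.8], [0.2, 0.0], [-0.4, -2.5], [4.6, -3.0], [-1.3, -0.4], [0.9, -1.5]]
[[ 0.59433231 -0.06009673  0.0384    ]
 [ 0.63680455  0.10068822  0.0622    ]
 [ 0.50538333 -0.03660036  0.0384    ]]
top [[272.5, 168.3], [265.5, 192.8]]
scene [[220.1, 208.9], [249.0, 200.0]]
```

Plain bush: scene (221,211), top (273,169), full-length cylinder. It's in the right-hand lane (ramp y = -0.046). The idler, with its visible stubs, is at scene (252,202). I'll turn first, then go above the foot.

Request:
{"op": "send_rows", "data": {
  "plan": [
    {"linear":[0,0,0],"delta_rot":[0,0,-7],"fingers":0.036},
    {"linear":[0,0,0],"delta_rot":[0,0,-7],"fingers":0.036},
    {"linear":[0,0,0],"delta_rot":[0,0,-7],"fingers":0.036},
    {"linear":[0,0,0],"delta_rot":[0,0,-7],"fingers":0.036},
    {"linear":[0,0,0],"delta_rot":[0,0,-7],"fingers":0.036},
    {"linear":[0,0,0],"delta_rot":[0,0,-7],"fingers":0.036},
    {"linear":[0,0,0],"delta_rot":[0,0,-7],"fingers":0.036},
    {"linear":[0,0,0],"delta_rot":[0,0,-7],"fingers":0.036},
    {"linear":[0,0,0],"delta_rot":[0,0,-2.8],"fingers":0.036}
  ]
}}

```text
clock: 1.35
position: [0.1632, -0.5514, 0.2567]
ee_rot: [0.0, 0.994, -0.113, 0.0]
contact_force: [-0.8, -0.2, 0.2]
width: 0.0356
```

Request:
{"op": "send_rows", "data": {
  "plan": [
    {"linear":[0.0195,-0.0359,0],"delta_rot":[0,0,0],"fingers":0.036},
    {"linear":[0.0195,-0.0359,0],"delta_rot":[0,0,0],"fingers":0.036},
    {"linear":[0.0195,-0.0359,0],"delta_rot":[0,0,0],"fingers":0.036},
    {"linear":[0.0195,-0.0359,0],"delta_rot":[0,0,0],"fingers":0.036},
    {"linear":[0.0195,-0.0359,0],"delta_rot":[0,0,0],"fingers":0.036},
    {"linear":[0.0195,-0.0359,0],"delta_rot":[0,0,0],"fingers":0.036},
    {"linear":[0.0195,-0.0359,0],"delta_rot":[0,0,0],"fingers":0.036},
    {"linear":[0.0195,-0.0359,0],"delta_rot":[0,0,0],"fingers":0.036},
    {"linear":[0.0195,-0.0359,0],"delta_rot":[0,0,0],"fingers":0.036},
    {"linear":[0.0195,-0.0359,0],"delta_rot":[0,0,0],"fingers":0.036},
    {"linear":[0.0195,-0.0359,0],"delta_rot":[0,0,0],"fingers":0.036},
    {"linear":[0.0195,-0.0359,0],"delta_rot":[0,0,0],"fingers":0.036}
  ]
}}

```text
clock: 2.35
position: [0.492, -0.184, 0.255]
ee_rot: [0.005, 0.993, -0.12, 0.002]
contact_force: [1.1, -0.5, 0.8]
width: 0.0358
```

```bash
python3 - <<'E'
from h import *
from fit import W
p=np.load("ramp.npy")
s=manip.get_state();print(s["clock"],s["position"],s["ee_rot"],s["width"])
print(cv2.Rodrigues(cam("wrist")[1])[0], ray("wrist",(256,192)))
im=manip.get_image("wrist")[:,:,::-1].copy()
cv2.imwrite("pics/w1raw.png",im)
P=[(-.0983,-.046,.0384),(.092,-.096,.07),(.092,.096,.07),(-.122,-.096,.025),(-.122,.096,.025),(-.116,0,.02),(.05,-.046,.0402)]
for q in proj("wrist",W(p,P)): cv2.drawMarker(im,tuple(int(v) for v in q),(0,0,255),0,12)
for t in("bush","idler"):
  for d in manip.find_in(t,"wrist"): print(t,np.round(d["extent"]),d["p"])
cv2.imwrite("pics/w1.png",im)
E
```

```text
2.35 [ 0.49196359 -0.1840085   0.25498545] [ 0.00519874  0.99276116 -0.11997826  0.00186056] 0.03584458777052928
[[ 0.97101655 -0.23896696  0.00465335]
 [-0.23140645 -0.93506645  0.26851776]
 [-0.05981568 -0.261812   -0.9632635 ]] (array([ 0.50733506, -0.11865798,  0.37112418]), array([-0.065495  , -0.25312293, -0.96527249]))
bush [332. 107. 384. 176.] 0.77
bush [282.  21. 361.  71.] 0.6
bush [417.   1. 511.  31.] 0.58
idler [203.  17. 268.  66.] 0.83
idler [284.  20. 360.  73.] 0.6
```

View pics/w1.png

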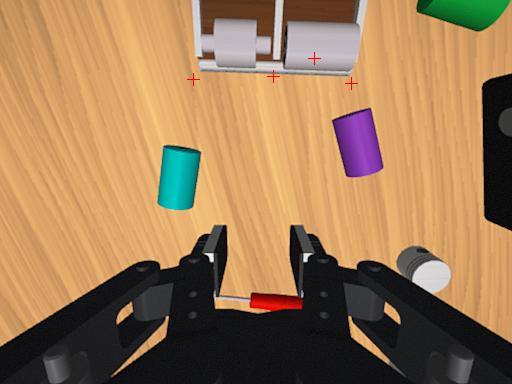

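The wrist view shows the bush at (322,45), the idler at (236,43) and purple at (358,143), about 40 mm downhill of the bar. Fit markers fall about 8 px too far downhill, so I'll refit from close up.

Request:
{"op": "send_rows", "data": {
  "plan": [
    {"linear":[0.0227,-0.0345,0],"delta_rot":[0,0,0],"fingers":0.036},
    {"linear":[0.0227,-0.0345,0],"delta_rot":[0,0,0],"fingers":0.036},
    {"linear":[0.0227,-0.0345,0],"delta_rot":[0,0,0],"fingers":0.036},
    {"linear":[0,0,0],"delta_rot":[0,0,0],"fingers":0.036}
  ]
}}

```text
clock: 2.83
position: [0.5812, -0.1036, 0.2538]
ee_rot: [0.007, 0.993, -0.121, 0.001]
contact_force: [0.1, -0.6, 1.0]
width: 0.036
```

```bash
python3 - <<'E'
from h import *
s=manip.get_state();print(s["clock"],s["position"],s["ee_rot"],s["width"])
im=manip.get_image("wrist")[:,:,::-1].copy()
c=manip.camera_info("wrist");np.savez("w2.npz",**{k:np.array(c[k]) for k in c if k in("K","rvec","tvec")})
for t in("bush","idler"):
  for d in manip.find_in(t,"wrist"): print(t,np.round(d["extent"]),d["p"])
im=cv2.resize(im,(768,576),interpolation=cv2.INTER_CUBIC)
cv2.imwrite("pics/w2.png",im)
E
```

```text
2.8333 [ 0.58117149 -0.10364902  0.25376901] [ 0.00730566  0.9925751  -0.12140865  0.00111257] 0.035994713472074905
bush [356.  60. 435. 119.] 0.84
bush [223. 115. 294. 157.] 0.76
bush [278. 182. 328. 243.] 0.7
bush [118. 212. 161. 272.] 0.56
bush [129.   1. 312. 152.] 0.55
idler [148. 111. 213. 151.] 0.92
```

View pics/w2.png

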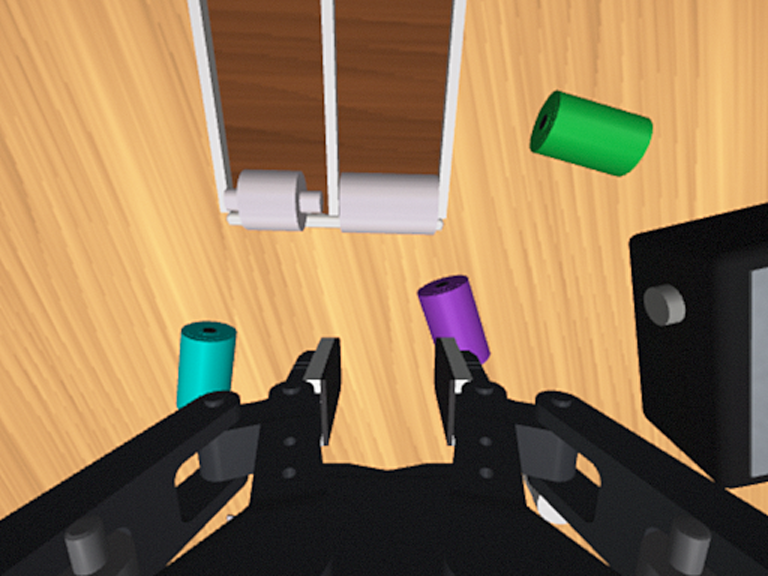

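```bash
python3 - <<'E'
from h import *
from fit import W
b=onz("wrist",(259.5,136),.0384); i=onz("wrist",(182.5,133.7),.0384)
d=i-b; yaw=np.degrees(np.arctan2(d[1],d[0]))-90
print("bush",b,"idler",i,np.linalg.norm(d),"ramp yaw",yaw)
for z in(.0384,): print("top view bush",onz("top",(273,169.5),z),onz("top",(266.2,195.5),z))
print("ends",onz("wrist",(227,136),.0384),onz("wrist",(292,136),.0384))
print("bar ends z.014",onz("wrist",(228/1.5,220/1.5),.014),onz("wrist",(442/1.5,226/1.5),.014))
print("purple near end top z.03",onz("wrist",(443/1.5,278/1.5),.03), onz("wrist",(420/1.5,292/1.5),.02))
E
```

```text
bush [ 0.58914624 -0.06297402  0.0384    ] idler [ 0.49874314 -0.03735251  0.0384    ] 0.09396373269888451 ramp yaw 74.17652278594164
top view bush [ 0.59002209 -0.06185758  0.0384    ] [ 0.49567852 -0.03941019  0.0384    ]
ends [ 0.55062231 -0.05326283  0.0384    ] [ 0.62766221 -0.0726832   0.0384    ]
bar ends z.014 [ 0.4471304  -0.04312528  0.014     ] [ 0.6296456  -0.09456761  0.014     ]
purple near end top z.03 [ 0.61941909 -0.13691758  0.03      ] [ 0.59706131 -0.14752405  0.02      ]
```

Request:
{"op": "send_rows", "data": {
  "plan": [
    {"linear":[-0.0025,0.0012,0],"delta_rot":[0.85,0,1.35],"fingers":0.036},
    {"linear":[0,0,0.032],"delta_rot":[0,0,0],"fingers":0.036},
    {"linear":[0,0,0.032],"delta_rot":[0,0,0],"fingers":0.036},
    {"linear":[0,0,0.032],"delta_rot":[0,0,0],"fingers":0.036},
    {"linear":[0,0,0.032],"delta_rot":[0,0,0],"fingers":0.036},
    {"linear":[0,0,0],"delta_rot":[0,0,0],"fingers":0.036}
  ]
}}

```text
clock: 3.48
position: [0.568, -0.1199, 0.1273]
ee_rot: [0.003, 0.989, -0.144, 0.004]
contact_force: [-1.1, 0.6, -1.2]
width: 0.0359
```

```bash
python3 - <<'E'
from h import *
s=manip.get_state();print(s["clock"],s["position"],s["ee_rot"],s["width"])
save("wrist","pics/w3.png")
from scipy.spatial.transform import Rotation as R
q=s["ee_rot"];M=R.from_quat([q[1],q[2],q[3],q[0]]).as_matrix();print(M.round(4))
E
```

```text
3.4833 [ 0.56796269 -0.11991984  0.12726894] [ 0.00303255  0.98949752 -0.14447022  0.00371747] 0.03592279522124463
[[ 0.9582 -0.2859  0.0065]
 [-0.2859 -0.9582 -0.0071]
 [ 0.0082  0.0049 -1.    ]]
```

View pics/w3.png

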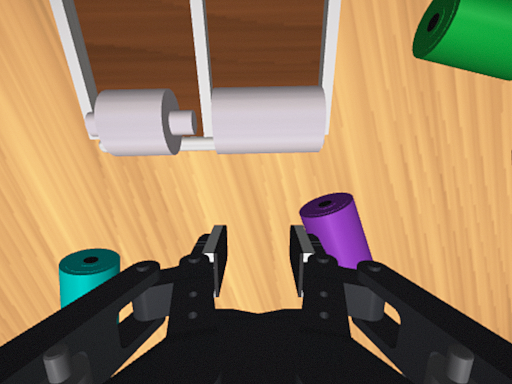

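```bash
python3 - <<'E'
from h import *
b=onz("wrist",(268.5,121),.0384); i=onz("wrist",(141.5,122),.0384);d=i-b
print(b,i,np.linalg.norm(d),np.degrees(np.arctan2(d[1],d[0]))-90)
print("purple top edge",onz("wrist",(335,194),.035),onz("wrist",(302,212),.02))
r=[];
K,rv,t=cam("wrist");
# fingertip rays at tip front corners
for uv in[(222,228),(295,228)]: print(onz("wrist",uv,manip.get_state()["position"][2]-.02))
E
```

```text
[ 0.59720188 -0.05902334  0.0384    ] [ 0.50521094 -0.0322866   0.0384    ] 0.09579762661419072 73.7937397203037
purple top edge [ 0.63415814 -0.1310779   0.035     ] [ 0.60521286 -0.14426258  0.02      ]
[ 0.55337264 -0.10545228  0.11013343]
[ 0.59199918 -0.11721137  0.11013343]
```

Request:
{"op": "send_rows", "data": {
  "plan": [
    {"linear":[0.0074,-0.019,0],"delta_rot":[-0.4,0.4,0],"fingers":0.036},
    {"linear":[0,0,0.015],"delta_rot":[0,0,0],"fingers":0.036},
    {"linear":[0,0,0.015],"delta_rot":[0,0,0],"fingers":0.036},
    {"linear":[0,0,0],"delta_rot":[0,0,0],"fingers":0.036}
  ]
}}

```text
clock: 3.87
position: [0.585, -0.1109, 0.1088]
ee_rot: [0.009, 0.989, -0.149, 0.015]
contact_force: [-0.5, -0.1, 0.3]
width: 0.0357
```

```bash
cat >> h.py <<'E'
from scipy.spatial.transform import Rotation as R
u=np.array([.2714,.9625,0]); B=np.array([.593,-.061,.0384])
def st():
    s=manip.get_state();q=s["ee_rot"];M=R.from_quat([q[1],q[2],q[3],q[0]]).as_matrix();d=s["position"]-B
    print("t",s["clock"],"pos",s["position"].round(4),"along",(d@u).round(4),"lat(left)",(-d[0]*u[1]+d[1]*u[0]).round(4),"yaw",np.degrees(np.arctan2(M[1,0],M[0,0])).round(2),"z",M[:,2].round(4),"F",s["contact_force"].round(1),s["width"].round(4))
E
python3 -c "
from h import *
st()"
```

```text
Traceback (most recent call last):
  File "h.py", line 20, in st
    print("t",s["clock"],"pos",s["position"].round(4),"along",(d@u).round(4),"lat(left)",(-d[0]*u[1]+d[1]*u[0]).round(4),"yaw",np.degrees(np.arctan2(M[1,0],M[0,0])).round(2),"z",M[:,2].round(4),"F",s["contact_force"].round(1),s["width"].round(4))
                                                                                                                                                                                                                                  ^^^^^^^^^^^^^^^^
AttributeError: 'float' object has no attribute 'round'
```

```bash
sed -i 's/s\["width"\].round(4)/round(s["width"],4)/' h.py; cat >> h.py <<'E'
def corr(along,lat,z,yaw=-15.7):
    s=manip.get_state();q=s["ee_rot"];M=R.from_quat([q[1],q[2],q[3],q[0]])
    a=np.radians(yaw);x=np.array([np.cos(a),np.sin(a),0]);zz=np.array([0,0,-1.]);T=R.from_matrix(np.c_[x,np.cross(zz,x),zz])
    P=B+along*u+lat*np.array([-u[1],u[0],0]);P[2]=z
    print("lin",M.inv().apply(P-s["position"]).round(4),"rot",np.degrees((M.inv()*T).as_rotvec()).round(2))
E
python3 -c "
from h import *
st();corr(-.045,0,.10)"
```

```text
t 3.8667 pos [ 0.585  -0.1109  0.1088] along -0.0502 lat(left) -0.0059 yaw -17.17 z [ 0.0271 -0.0216 -0.9994] F [-0.5 -0.1  0.3] 0.0357
lin [-0.0063 -0.0052  0.0085] rot [ 0.75 -1.84 -1.48]
```

Request:
{"op": "send_rows", "data": {
  "plan": [
    {"linear":[-0.006,-0.005,0.0085],"delta_rot":[0.75,-1.84,-1.5],"fingers":0.036},
    {"linear":[0,0,0],"delta_rot":[0,0,0],"fingers":0.036},
    {"linear":[0,0,0],"delta_rot":[0,0,0],"fingers":0.036}
  ]
}}

```text
clock: 4.12
position: [0.5833, -0.1078, 0.1072]
ee_rot: [0.001, 0.99, -0.138, 0.005]
contact_force: [1.5, 0.7, 0.1]
width: 0.0361
```

```bash
python3 -c "
from h import *
st();corr(-.045,0,.052)"
```

```text
t 4.1167 pos [ 0.5833 -0.1078  0.1072] along -0.0477 lat(left) -0.0034 yaw -15.87 z [ 0.0089 -0.0029 -1.    ] F [1.5 0.7 0.1] 0.0361
lin [-0.0039 -0.0027  0.0552] rot [ 0.02 -0.54 -0.17]
```

Request:
{"op": "send_rows", "data": {
  "plan": [
    {"linear":[-0.003,-0.002,0.02],"delta_rot":[0,-0.6,0],"fingers":0.036},
    {"linear":[-0.002,-0.002,0.02],"delta_rot":[0,-0.2,0],"fingers":0.036},
    {"linear":[0,0,0.012],"delta_rot":[0,0,0],"fingers":0.036},
    {"linear":[0,0,0],"delta_rot":[0,0,0],"fingers":0.036}
  ]
}}

```text
clock: 4.45
position: [0.5852, -0.1068, 0.0635]
ee_rot: [0.002, 0.99, -0.141, 0.007]
contact_force: [0.0, 0.3, 0.2]
width: 0.0362
```

```bash
python3 -c "
from h import *
st();corr(-.040,0,.052)"
```

```text
t 4.45 pos [ 0.5852 -0.1068  0.0635] along -0.0462 lat(left) -0.0049 yaw -16.16 z [ 0.013  -0.006  -0.9999] F [0.  0.3 0.2] 0.0362
lin [-0.0051 -0.0061  0.0114] rot [ 0.12 -0.81 -0.46]
```

Request:
{"op": "send_rows", "data": {
  "plan": [
    {"linear":[-0.005,-0.002,0.008],"delta_rot":[0.2,-1.0,-0.5],"fingers":0.036},
    {"linear":[-0.003,-0.001,0.006],"delta_rot":[0,-0.4,-0.2],"fingers":0.036},
    {"linear":[0,0,0],"delta_rot":[0,0,0],"fingers":0.036}
  ]
}}

```text
clock: 4.7
position: [0.58, -0.1028, 0.0526]
ee_rot: [-0.001, 0.991, -0.135, -0.003]
contact_force: [-1.3, -0.4, -0.1]
width: 0.0362
```

```bash
python3 -c "
from h import *
st();corr(-.035,0,.052)
a=manip.get_image('wrist')[:,:,::-1];b=manip.get_image('scene')[:,:,::-1][150:290,160:320]
cv2.imwrite('pics/w4.png',np.hstack([cv2.resize(a,(448,336)),cv2.resize(b,(350,336),interpolation=2)]))"
```

```text
t 4.7 pos [ 0.58   -0.1028  0.0526] along -0.0438 lat(left) 0.0012 yaw -15.48 z [-0.005   0.0025 -1.    ] F [-1.3 -0.4 -0.1] 0.0362
lin [ 0.0012 -0.0088  0.0006] rot [-0.06  0.31  0.22]
```

View pics/w4.png

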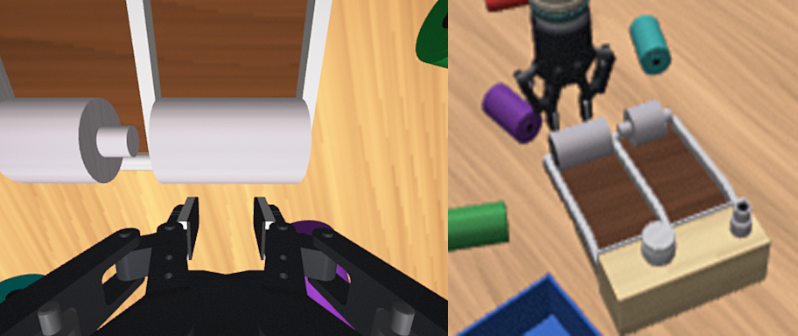

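Fingers are centred behind the bush (wrist crop: bush middle u≈230, fingers middle u≈225) and clear of purple. I'll close in gently.

Request:
{"op": "send_rows", "data": {
  "plan": [
    {"linear":[0,-0.005,0],"delta_rot":[0,0,0],"fingers":0.036},
    {"linear":[0,-0.004,0],"delta_rot":[0,0,0],"fingers":0.036},
    {"linear":[0,-0.004,0],"delta_rot":[0,0,0],"fingers":0.036}
  ]
}}

```text
clock: 5.05
position: [0.5853, -0.0908, 0.0547]
ee_rot: [-0.0, 0.991, -0.135, -0.0]
contact_force: [-1.1, -2.3, 0.3]
width: 0.0363
```

```bash
python3 -c "
from h import *
st()"
```

```text
t 5.05 pos [ 0.5853 -0.0908  0.0547] along -0.0308 lat(left) -0.0007 yaw -15.54 z [-6.e-04  5.e-04 -1.e+00] F [-1.1 -2.3  0.3] 0.0363
```

Request:
{"op": "send_rows", "data": {
  "plan": [
    {"linear":[0,-0.005,-0.0004],"delta_rot":[0,0,0],"fingers":0.036},
    {"linear":[0,-0.005,-0.0005],"delta_rot":[0,0,0],"fingers":0.036},
    {"linear":[0,-0.005,-0.0008],"delta_rot":[0,0,0],"fingers":0.036},
    {"linear":[0,-0.005,-0.0008],"delta_rot":[0,0,0],"fingers":0.036},
    {"linear":[0,-0.005,-0.0008],"delta_rot":[0,0,0],"fingers":0.036},
    {"linear":[0,-0.005,-0.0008],"delta_rot":[0,0,0],"fingers":0.036}
  ]
}}

```text
clock: 5.55
position: [0.5949, -0.06, 0.0603]
ee_rot: [0.001, 0.991, -0.134, 0.001]
contact_force: [-0.3, -2.0, 0.7]
width: 0.0361
```

```bash
python3 -c "
from h import *
st();corr(.03,0,.064)"
```

```text
t 5.55 pos [ 0.5949 -0.06    0.0603] along 0.0015 lat(left) -0.0015 yaw -15.44 z [ 0.0012 -0.003  -1.    ] F [-0.3 -2.   0.7] 0.0361
lin [-0.0014 -0.0285 -0.0038] rot [ 0.15 -0.11  0.26]
```

Request:
{"op": "send_rows", "data": {
  "plan": [
    {"linear":[0,-0.005,-0.0004],"delta_rot":[0,0,0.1],"fingers":0.036},
    {"linear":[0,-0.005,-0.0004],"delta_rot":[0,0,0.1],"fingers":0.036},
    {"linear":[0,-0.005,-0.0004],"delta_rot":[0,0,0],"fingers":0.036},
    {"linear":[0,-0.005,-0.0006],"delta_rot":[0,0,0],"fingers":0.036},
    {"linear":[0,-0.005,-0.0006],"delta_rot":[0,0,0],"fingers":0.036},
    {"linear":[0,-0.005,-0.0006],"delta_rot":[0,0,0],"fingers":0.036}
  ]
}}

```text
clock: 6.05
position: [0.6033, -0.0276, 0.0634]
ee_rot: [0.001, 0.991, -0.136, 0.0]
contact_force: [-0.7, -1.5, 1.0]
width: 0.0362
```

```bash
python3 -c "
from h import *
st();corr(.06,0,.0693)
a=manip.get_image('wrist')[:,:,::-1];b=manip.get_image('scene')[:,:,::-1][150:290,160:320]
cv2.imwrite('pics/w5.png',np.hstack([cv2.resize(a,(448,336)),cv2.resize(b,(350,336),interpolation=2)]))"
```

```text
t 6.05 pos [ 0.6033 -0.0276  0.0634] along 0.035 lat(left) -0.0008 yaw -15.61 z [ 0.    -0.003 -1.   ] F [-0.7 -1.5  1. ] 0.0362
lin [-0.0007 -0.025  -0.0059] rot [ 0.16 -0.05  0.09]
```

View pics/w5.png

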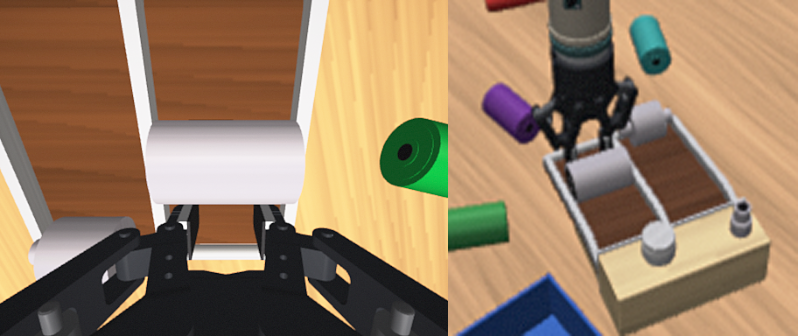

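Bush is square in its lane at (225,162), fingertips right behind it, idler still at the foot. Continuing.

Request:
{"op": "send_rows", "data": {
  "plan": [
    {"linear":[0,-0.005,-0.001],"delta_rot":[0,0,0],"fingers":0.036},
    {"linear":[0,-0.005,-0.001],"delta_rot":[0,0,0],"fingers":0.036},
    {"linear":[0,-0.005,-0.001],"delta_rot":[0,0,0],"fingers":0.036},
    {"linear":[0,-0.005,-0.001],"delta_rot":[0,0,0],"fingers":0.036},
    {"linear":[0,-0.005,-0.001],"delta_rot":[0,0,0],"fingers":0.036},
    {"linear":[0,-0.005,-0.001],"delta_rot":[0,0,0],"fingers":0.036},
    {"linear":[0,-0.005,-0.001],"delta_rot":[0,0,0],"fingers":0.036},
    {"linear":[0,-0.005,-0.001],"delta_rot":[0,0,0],"fingers":0.036},
    {"linear":[0,-0.005,-0.001],"delta_rot":[0,0,0],"fingers":0.036},
    {"linear":[0,-0.005,-0.001],"delta_rot":[0,0,0],"fingers":0.036}
  ]
}}

```text
clock: 6.98
position: [0.6176, 0.0248, 0.0741]
ee_rot: [0.002, 0.991, -0.136, -0.0]
contact_force: [-0.0, -2.0, 0.8]
width: 0.0361
```

```bash
python3 -c "
from h import *
st();corr(.11,0,.077)"
```

```text
t 6.9833 pos [0.6176 0.0248 0.0741] along 0.0893 lat(left) -0.0004 yaw -15.63 z [-8.0e-04 -3.3e-03 -1.0e+00] F [-0.  -2.   0.8] 0.0361
lin [-0.0003 -0.0207 -0.0029] rot [ 0.19 -0.    0.07]
```

Request:
{"op": "send_rows", "data": {
  "plan": [
    {"linear":[0,-0.004,-0.0007],"delta_rot":[0,0,0],"fingers":0.036},
    {"linear":[0,-0.004,-0.0007],"delta_rot":[0,0,0],"fingers":0.036},
    {"linear":[0,-0.003,-0.0005],"delta_rot":[0,0,0],"fingers":0.036},
    {"linear":[0,-0.003,-0.0003],"delta_rot":[0,0,0],"fingers":0.036},
    {"linear":[0,-0.003,-0.0002],"delta_rot":[0,0,0],"fingers":0.036},
    {"linear":[0,-0.003,0],"delta_rot":[0,0,0],"fingers":0.036}
  ]
}}

```text
clock: 7.48
position: [0.6237, 0.0469, 0.0769]
ee_rot: [0.002, 0.991, -0.136, -0.0]
contact_force: [-0.3, -1.7, 1.5]
width: 0.0358
```

```bash
python3 -c "
from h import *
st()"
```

```text
t 7.4833 pos [0.6237 0.0469 0.0769] along 0.1122 lat(left) -0.0003 yaw -15.59 z [-6.0e-04 -3.3e-03 -1.0e+00] F [-0.3 -1.7  1.5] 0.0358
```

Request:
{"op": "send_rows", "data": {
  "plan": [
    {"linear":[0,-0.003,-0.0003],"delta_rot":[0,0,0],"fingers":0.036},
    {"linear":[0,-0.003,0],"delta_rot":[0,0,0],"fingers":0.036},
    {"linear":[0,-0.003,0],"delta_rot":[0,0,0],"fingers":0.036}
  ]
}}

```text
clock: 7.73
position: [0.6264, 0.0573, 0.0769]
ee_rot: [0.001, 0.991, -0.136, -0.0]
contact_force: [0.6, -0.7, 0.5]
width: 0.0359
```

```bash
python3 -c "
from h import *
st()
a=manip.get_image('wrist')[:,:,::-1];b=manip.get_image('scene')[:,:,::-1][150:290,160:320]
cv2.imwrite('pics/w6.png',np.hstack([cv2.resize(a,(448,336)),cv2.resize(b,(350,336),interpolation=2)]))"
```

```text
t 7.7333 pos [0.6264 0.0573 0.0769] along 0.1229 lat(left) -0.0001 yaw -15.67 z [-6.0e-04 -1.1e-03 -1.0e+00] F [ 0.6 -0.7  0.5] 0.0359
```

View pics/w6.png

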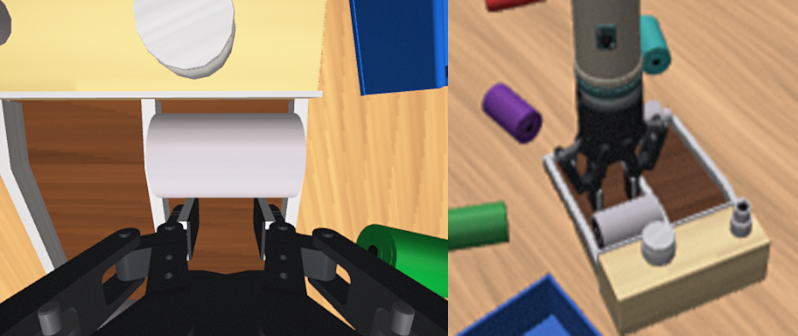

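The bush is at the crest, (225,155), with a small gap left to the stop. I'll ease it home.

Request:
{"op": "send_rows", "data": {
  "plan": [
    {"linear":[0,-0.003,0],"delta_rot":[0,0,0],"fingers":0.036},
    {"linear":[0,-0.003,0],"delta_rot":[0,0,0],"fingers":0.036},
    {"linear":[0,-0.002,0],"delta_rot":[0,0,0],"fingers":0.036}
  ]
}}

```text
clock: 8.08
position: [0.6287, 0.0659, 0.0767]
ee_rot: [0.0, 0.991, -0.136, -0.0]
contact_force: [0.5, 0.6, 0.7]
width: 0.036
```

```bash
python3 -c "
from h import *
st()
a=manip.get_image('wrist')[:,:,::-1];b=manip.get_image('scene')[:,:,::-1][150:290,160:320]
cv2.imwrite('pics/w7.png',np.hstack([cv2.resize(a,(448,336)),cv2.resize(b,(350,336),interpolation=2)]))"
```

```text
t 8.0833 pos [0.6287 0.0659 0.0767] along 0.1318 lat(left) 0.0001 yaw -15.65 z [-8.e-04 -8.e-04 -1.e+00] F [0.5 0.6 0.7] 0.036
```

View pics/w7.png

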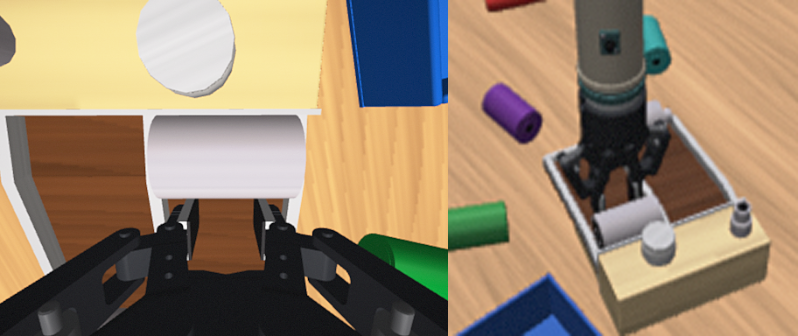

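Request:
{"op": "send_rows", "data": {
  "plan": [
    {"linear":[0,-0.002,0],"delta_rot":[0,0,0],"fingers":0.036},
    {"linear":[0,-0.002,0],"delta_rot":[0,0,0],"fingers":0.036}
  ]
}}

```text
clock: 8.35
position: [0.6294, 0.0688, 0.0766]
ee_rot: [0.002, 0.991, -0.136, -0.001]
contact_force: [-1.9, -6.1, 1.8]
width: 0.036
```

```bash
python3 -c "
from h import *
st()"
```

```text
t 8.35 pos [0.6294 0.0688 0.0766] along 0.1348 lat(left) 0.0002 yaw -15.59 z [-0.0017 -0.0031 -1.    ] F [-1.9 -6.1  1.8] 0.036
```

Force rises to 6.4 N, so the bush is against the stop. I'll back off slowly, then lift.

Request:
{"op": "send_rows", "data": {
  "plan": [
    {"linear":[0,0.003,0],"delta_rot":[0,0,0],"fingers":0.036},
    {"linear":[0,0.004,0],"delta_rot":[0,0,0],"fingers":0.036},
    {"linear":[0,0.004,0],"delta_rot":[0,0,0],"fingers":0.036},
    {"linear":[0,0.004,0],"delta_rot":[0,0,0],"fingers":0.036},
    {"linear":[0,0.004,-0.003],"delta_rot":[0,0,0],"fingers":0.036},
    {"linear":[0,0.003,-0.02],"delta_rot":[0,0,0],"fingers":0.036},
    {"linear":[0,0,-0.03],"delta_rot":[0,0,0],"fingers":0.036},
    {"linear":[0,0,-0.03],"delta_rot":[0,0,0],"fingers":0.036},
    {"linear":[0,0,-0.03],"delta_rot":[0,0,0],"fingers":0.036},
    {"linear":[0,0,-0.03],"delta_rot":[0,0,0],"fingers":0.036},
    {"linear":[0,0,0],"delta_rot":[0,0,0],"fingers":0.036}
  ]
}}

```text
clock: 9.27
position: [0.6209, 0.0437, 0.2239]
ee_rot: [0.001, 0.991, -0.137, -0.004]
contact_force: [1.0, 0.1, 1.3]
width: 0.036
```

```bash
python3 -c "
from h import *
st()
a=manip.get_image('wrist')[:,:,::-1];b=manip.get_image('scene')[:,:,::-1][150:290,160:320]
cv2.imwrite('pics/w8.png',np.hstack([cv2.resize(a,(448,336)),cv2.resize(b,(350,336),interpolation=2)]))"
```

```text
t 9.2667 pos [0.6209 0.0437 0.2239] along 0.1083 lat(left) 0.0016 yaw -15.8 z [-0.0091 -0.001  -1.    ] F [1.  0.1 1.3] 0.036
```

View pics/w8.png

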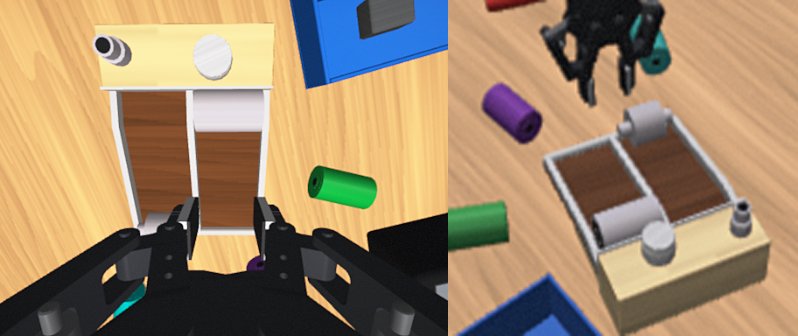

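The bush sits square against the stop (wrist crop 228,112) with the gripper clear. Idler, tin, socket and the coloured parts are where they were. I'll hand in.

```bash
python3 -c "
from h import *
print(manip.sign_off())"
```

```text
the job is handed in; nothing more can be done
None
```

The plain bush is home in its seat in the right-hand lane (ramp y = -0.046), and I've handed the job in. I pushed it up from behind with two fingertips about 36 mm apart, over the crest and against the stop, without gripping or lifting it.

- **Push:** the force was about 2 N on the slope and rose to about 6 N at the stop. I then backed off and lifted clear, and the whole run took about 9.3 s of the 35 s.
- **Last look:** from the wrist and scene cameras, the bush sits square against the stop with the gripper clear. By eye, the stepped roller is still at the foot of its lane, and the tin, socket and coloured look-alikes are where they were. I took no numeric measurement of any final position.
- **Disagreements:** my bush position estimates differed by up to about 8 mm between views, so I used a middle value and confirmed it by contact and in the pictures. Small moves drifted by up to about 2 cm during the approach, and I corrected that before touching the bush.

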